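# Find the heavy side of a filter wheel and hold it down

### The arm

A 6-joint arm with a two-finger parallel gripper is mounted at the origin on the work surface. World frame = base frame: x ahead of the robot, y to its left, z up, the work surface at z = 0. Lengths are in m, angles in degrees, forces in N, time in s.
With the tool pointing down it reaches from about 0.4 to 0.825 m from the base axis. Payload 7 kg.
Tool frame: the origin (TCP) lies midway between the tips of the shut fingers; the grasp point (between the pads) lies r.pinch_z behind it (r.pinch_z is the distance from the TCP to the grasp point, in m); z points along the fingers, y is the line along which they close (so a half turn about z gives the same grasp; the last joint's range is limited). The gripper opens to 88 mm and grips with 3 to 60 N. Pads are 19 mm wide; open, the fingers measure 130 mm over their backs; the gripper's body (78 mm by 193 mm) begins 47 mm behind the grasp point.
Start: joints at [84.345, 20.546, 0.682, 0, -70.136, -16.507], TCP at [0.255, 0.625, 0.227] pointing down, gripper open.
Joint ranges: [-176.03, 176.03], [-82.01, 121.73], [-58.28, 71.71], [-173.87, 95.51], [-174.79, -0.11], [-173.66, 173.66]. Speed limits (degrees/s): [136.94, 136.94, 172.46, 180, 180, 180].

### API

Orientations are given as [roll, pitch, yaw] about the fixed x, y, z axes, in that order (R = Rz(yaw) Ry(pitch) Rx(roll)).
In Python, from plant import r, optics, job gives the robot as it stands.
- The arm moves only by the shell command python3 -m crank 'ROWS' [FORCE]. ROWS is JSON, a list of rows, each an object with "xyz": the shift along the tool's x, y, z in units of 30 mm (1.0 is 30 mm), a list of three; "delta_rot": the turn, a rotation vector about the tool's x, y, z in degrees, a list of three; "claw": the closure, from 0 (fully open) to 1 (shut). A call has 1 to 20 rows; each row is the pose to reach, as a shift and turn from the pose commanded when the call began, along the tool's axes at that moment; what a row does not reach only later rows make up. A row lasts 1/8 s, in which the tool goes at most 62.5 mm and 10.7 degrees, less where a joint would pass 70% of its speed; a pose out of reach is approached as far as the arm can. A call with a gripper value outside its range is refused whole. The fingers move at their own pace and stop on an object; FORCE is the grip in N (left out, the last holds). Time passes only in rows, so rows that repeat a pose let the fingers close. It gives the time, the measured TCP pose, the force, the opening and the grip force at its end, in the units of the state.
- r.get_state(): the state, without advancing time (a new reading comes with each control period).
- optics.capture(name): name is "side" or "top"; returns a dict with "img" (384x512x3 uint8, blue, green, red), "fovy" (degrees; the focal length in pixels is half the picture's height over the tangent of half this angle, whatever the lens; pixels are square), "cx", "cy" (the principal point, pixels), "eye" and "rotation" of the camera in the world. Camera axes: x right, y up, looking along -z (the intrinsics and any distortion apply to the point x, -y, -z); pixel columns grow to the right and rows downward; lengths in m; the calibration is good to about 2 mm. A picture is of the moment at which its call begins. There is no depth.
- job.close_job(): hands the job in; it is judged then, once.
The state is a dict: "time_s": time; "joints": joint angles; "qd": joint speeds; "joint_torque": joint torques, N m; "tcp_pos": TCP position; "eef_rot": TCP orientation; "contact_force": force on the tool from outside, world axes, zero at the start; "moment": the same for the moment, N m; "gripper_width": finger opening in m; "gripper_force": force on a finger pad.
Only numpy, scipy, OpenCV 4.12 (cv2) and the standard library are available. Lean on these libraries where they do the work, as an engineer would, in place of code of your own. Each camera call takes 0.05 s, during which the arm holds its last target. There are 200 camera calls.

### The job

The microscope's filter wheel on the balancing stand has a hidden heavy side, and its stiff bearing stops it short of settling by itself. Turn the wheel by its rim with a gentle grip, find from how it rolls or pulls where its heavy side is, turn that side straight down, and finish with the fingers still gripping the rim to hold it there; do not let go. Leave the other things on the table where they are.

Things in the scene. Friction and masses are not known exactly. Their poses are not given: they have to be found in the camera images.
- stand: Balancing stand, fixed: steel base plate 150 x 190 x 12 mm and two inverted-V supports of 10 mm rod, 50 mm either side of the wheel, ending in 26 mm bearing bosses (tops 148 mm above the table, outer faces 56 mm from the wheel's mid-plane). Origin: centre of the base's underside, on the table. x: level, along the axle; z: up. Its place and yaw vary.
- wheel: Upright aluminium filter wheel on the axle: disc 170 mm in diameter, 12 mm thick, six equal round filters within 59 mm of the axle, plain flat band outside them; hub 40 mm across, 30 mm long; one 8 mm index pin sticks 13 mm out of the rim. Origin: on the axle, mid-plane of the disc (6 mm either side along x). x: along the axle; z: from the axle to the pin. Turns without end.
- index_pin (a point): Outer end of the index pin, 98 mm from the axle, mid-plane of the disc; it shows how far the wheel has turned. A ballast hidden inside makes one side of the wheel heavy. It cannot be seen, does not shift in the wheel, and lies at any angle to the pin, different each run.
- axle (a point): Middle of the axle (wheel's centre), 135 mm above the table. Greasy bearing: let go, the wheel rolls slowly (under 5 rad/s, no overshoot) towards heavy side down but drag stops it 20 to 47 degrees short, the same from either side within a run; between these stops it stays as left, and also within that angle of heavy side straight up. It may still roll in the first second.
- rim_top (a point): Highest point of the rim, 85 mm over the axle and 220 mm above the table; fixed to the stand. Turning the wheel takes under 4 N at the rim. The wheel is delicate: the contact forces of both finger pads on it, added, must stay below 140 N, so a grip of up to about 60 N is safe.
- objective: Bystander, loose: microscope objective standing on its flange, steel, 34 mm across, 45 mm tall. Origin: centre of its underside.
- screwdriver: Bystander, loose: screwdriver lying flat, black handle, 150 mm long. Origin: on the table, under it.
- oil_bottle: Bystander, loose: small amber bottle with a black cap, 28 mm across, 65 mm tall. Origin: centre of its underside.
- dish: Bystander, loose: shallow white round dish, 88 mm across, 16 mm tall. Origin: centre of its underside.
- slide_box: Bystander, loose: closed grey slide box, 85 x 100 x 34 mm. Origin: centre of its underside.
- lens_tube: Bystander, loose: short black tube standing on end, 36 mm across, 40 mm tall. Origin: centre of its underside.
- parts_tray: Bystander, loose: low white tray with one divider, 120 x 160 x 22 mm. Origin: centre of its underside.
Things that resemble listed ones, but are neither listed nor needed, are in the scene too. What is shaped like the stand but red or yellow is not meant.

How it is judged (in metres and radians):
At the end, for the whole second after the job is handed in: The wheel's heavy side is within 0.17 rad (about 10 degrees) of straight down, the wheel is still (below 0.15 rad/s), and the fingers grip it (contact force over 4 N) while no loose thing touches it (angle between ballast_c0's own z axis and vertical below 0.17 rad and contact force between the fingers and wheel above 4 N and angular speed of wheel below 0.15 rad/s and contact force between each of objective, screwdriver, oil_bottle, dish, slide_box, lens_tube, parts_tray and wheel below 0.2 N); the arm keeps its last pose, push and grip.
It fails at once if the fingers press or squeeze the wheel with more than 140 N in all (contact force between the fingers and wheel above 140 N).
It fails at once if a bystander is moved by more than 30 mm (distance of any of objective, screwdriver, oil_bottle, dish, slide_box, lens_tube, parts_tray from where it was at the start of the episode above 0.03 m).
It also fails if it takes over 72 s, if anything falls off the work surface, if the arm or the gripper's body presses on something with over 40 N, if the wrist force passes 120 N, or if a joint passes its speed limit or range.

## Working session

There is one attempt and no reset: what is moved stays moved. The work goes in short steps, Python scripts to look and compute and a shell command to move; the robot and the scene stay as the last step left them, time stands still between calls to the robot, and variables do not carry over. Pictures are saved under pics/ and viewed, at most 10 in all, crops included, and the job is handed in when it is done.

```bash
mkdir -p pics; ls
python3 - <<'E'
from plant import r,optics,job
import cv2,numpy as np
for n in("side","top"):
    c=optics.capture(n); cv2.imwrite(f"pics/{n}0.png",c["img"]); print(n,{k:(np.round(v,4).tolist() if not isinstance(v,str) else v) for k,v in c.items() if k!="img"})
print(r.get_state(),r.pinch_z)
E
```

```text
pics
side {'fovy': 52.4748, 'cx': 256.3238, 'cy': 193.2894, 'eye': [0.435, 1.0203, 0.7664], 'rotation': [57.7851, 1.1009, -176.3807]}
top {'fovy': 56.5892, 'cx': 257.8131, 'cy': 190.984, 'eye': [0.2403, 0.0167, 1.3485], 'rotation': [12.8972, -0.3564, -90.1591]}
{'time_s': 0.1, 'joints': array([ 8.43438228e+01,  2.05879936e+01,  6.41435930e-01, -1.75031049e-02,
       -7.01355182e+01, -1.65064544e+01]), 'qd': array([-0.10687091, -0.08950566,  0.15579829,  0.0477915 ,  0.02815897,
        0.01240011]), 'joint_torque': array([-1.06831318e-03, -5.84161735e+01,  2.93746895e+01,  7.01548845e+00,
        1.00863082e-02, -6.04254046e-05]), 'tcp_pos': array([0.25450361, 0.62473576, 0.22572796]), 'eef_rot': array([ 1.79916631e+02, -7.54485547e-03, -2.21685854e+01]), 'contact_force': array([ 0.22589233, -0.7014352 , -0.30748773]), 'moment': array([-0.02948259, -0.02025578, -0.05275753]), 'gripper_force': 0.0, 'gripper_width': 0.08750339523184388} 0.0188
```

View pics/side0.png

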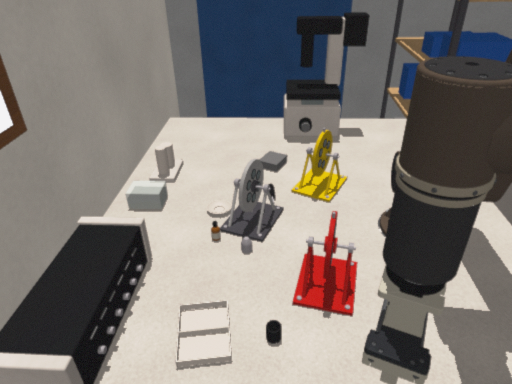

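View pics/top0.png

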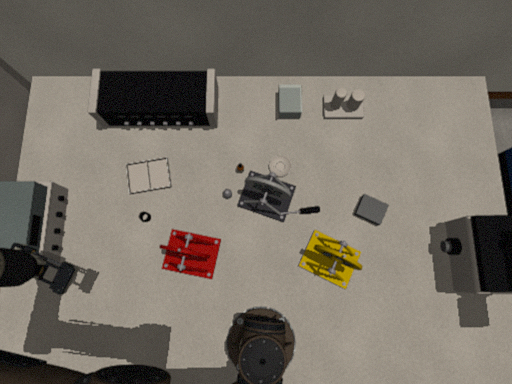

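The side picture shows three wheel stands: dark grey at (255,195), red at (328,265) and yellow at (322,165). In the top picture they are at (267,195), (192,254) and (331,259). Red and yellow are excluded by the description, so I choose the grey one. The screwdriver lies right beside it at top (300,211).

```bash
cat > h.py <<'E'
import numpy as np,cv2
from scipy.spatial.transform import Rotation as R
from plant import r,optics,job
class Cam:
    def __init__(s,n):
        c=optics.capture(n); s.img=c["img"]; s.eye=np.array(c["eye"]); s.R=R.from_euler("xyz",c["rotation"],degrees=True).as_matrix()
        s.f=s.img.shape[0]/2/np.tan(np.radians(c["fovy"])/2); s.c=np.array([c["cx"],c["cy"]])
    def ray(s,p):
        d=(np.asarray(p,float)-s.c)/s.f; return s.R@np.array([d[0],-d[1],-1])
    def on(s,p,z=None,n=(0,0,1),P0=None):   # ray onto plane
        n=np.asarray(n,float); P0=np.array([0,0,z]) if P0 is None else P0
        d=s.ray(p); return s.eye+d*(n@(P0-s.eye))/(n@d)
    def px(s,P):
        q=(np.atleast_2d(P)-s.eye)@s.R; return s.c+s.f*np.c_[q[:,0],-q[:,1]]/-q[:,2:]
E
python3 - <<'E'
from h import *
t=Cam("top"); s=Cam("side")
print("base px top",t.px([0,0,0]),"tcp px",s.px(r.get_state()["tcp_pos"]),t.px(r.get_state()["tcp_pos"]))
a=cv2.resize(t.img[160:230,225:330],None,fx=7,fy=7,interpolation=cv2.INTER_CUBIC)[:, :400*2]
b=cv2.resize(s.img[150:250,200:300],None,fx=6,fy=6,interpolation=cv2.INTER_CUBIC)
cv2.imwrite("pics/tc.png",a);cv2.imwrite("pics/sc.png",b)
for p in [(243.,206),(256,171),(295,184),(283,220)]: print(t.on(p,.012))
E
```

```text
base px top [[260.36296183 342.36878304]] tcp px [[393.86513671 352.57700229]] [[ 57.123477   268.45413194]]
[0.4877376  0.06412175 0.012     ]
[0.62613943 0.01441086 0.012     ]
[ 0.57378899 -0.13620032  0.012     ]
[ 0.4337837 -0.0872118  0.012    ]
```

View pics/tc.png

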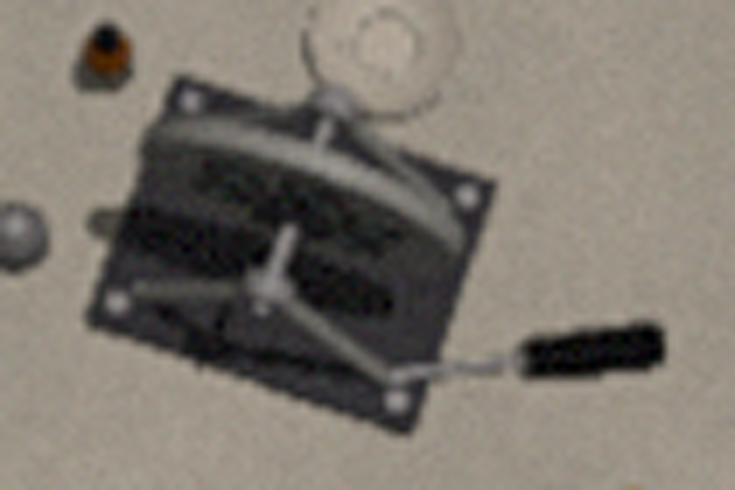

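View pics/sc.png

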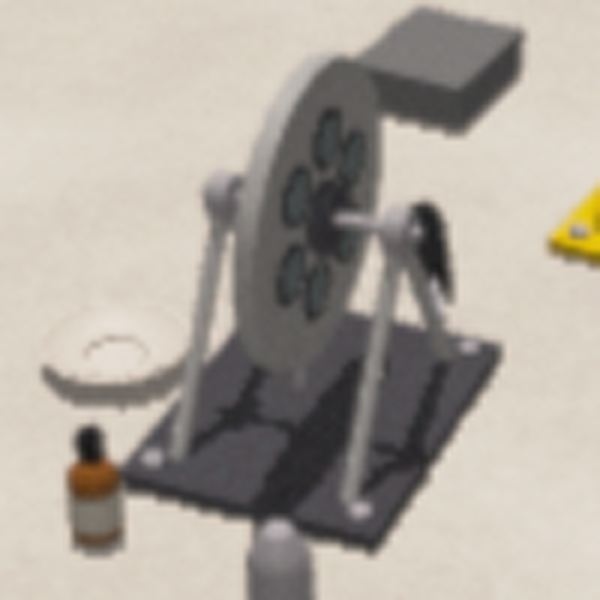

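Run:
```python
from h import *
t=Cam("top"); s=Cam("side")
C=np.array([t.on(p,.012) for p in [(250.7,171.1),(295.7,186),(283.6,221.7),(237.9,206)]])
print(C.round(3)); L=lambda a,b:np.linalg.norm(C[a]-C[b]).round(4)
print("edges",L(0,1),L(1,2),L(2,3),L(3,0)); c=C.mean(0)
ax=(C[0]-C[3])+(C[1]-C[2]); yaw=np.degrees(np.arctan2(ax[1],ax[0]));
print("centre",c,"yaw",yaw)
# bearing bosses z=.148 tops in top crop: near (268,285), far (335,98)
for p in [(268,283),(335,98)]: print(t.on(np.array(p)/7+[225,160],.148))
# same in side view via crop/6
S=lambda p:np.array(p)/6+[200,150]
for p in [(222,188),(400,212)]: print("side",s.on(S(p),.148))
A=np.array([c[0],c[1],.135]); n=np.array([np.cos(np.radians(yaw)),np.sin(np.radians(yaw)),0]); h=np.array([-n[1],n[0],0])
P=s.on(S((298,383)),n=n,P0=A); d=P-A; print("pin",P,np.linalg.norm(d),"angle from up toward +h",np.degrees(np.arctan2(d@h,d[2])))
```

```text
[[ 0.626  0.035  0.012]
 [ 0.566 -0.139  0.012]
 [ 0.427 -0.089  0.012]
 [ 0.488  0.084  0.012]]
edges 0.1838 0.147 0.1831 0.1463
centre [ 0.52666972 -0.02736946  0.012     ] yaw -19.483435009422234
[ 0.48187619 -0.01018811  0.148     ]
[ 0.57593089 -0.04419912  0.148     ]
side [ 0.57390437 -0.02685265  0.148     ]
side [ 0.47993029 -0.00546703  0.148     ]
pin [ 0.53523698 -0.00315401  0.04106059] 0.09738787618679266 angle from up toward +h 164.70715908251006
```

```bash
cat >> h.py <<'E'
A=np.array([.5275,-.027,.135]); YAW=-19.5
n=np.array([np.cos(np.radians(YAW)),np.sin(np.radians(YAW)),0]); hh=np.array([-n[1],n[0],0])
RHO=.077
def pose(th,rho=RHO):
    "tool pose gripping rim th deg from top towards hh"
    th=np.radians(th); u=np.array([0,0,1])*np.cos(th)+hh*np.sin(th)
    z=-u; y=-n if 0 else n; x=np.cross(y,z)
    return A+(rho-r.pinch_z)*u, np.c_[x,y,z]
def delta(T,frm=None):
    s=r.get_state(); p,Rm=(s["tcp_pos"],R.from_euler("xyz",s["eef_rot"],degrees=True).as_matrix()) if frm is None else frm
    return (Rm.T@(T[0]-p)/.03).round(3).tolist(), np.degrees(R.from_matrix(Rm.T@T[1]).as_rotvec()).round(2).tolist()
E
python3 - <<'E'
from h import *
frm=(np.array([.255,.625,.227]),R.from_euler("xyz",[180,0,-22.17],degrees=True).as_matrix())
for rho in (.192+.0,.077):
    T=pose(0,rho); print(T[0],R.from_matrix(T[1]).as_euler("xyz",degrees=True),delta(T,frm))
E
```

```text
[ 0.5275 -0.027   0.3082] [180.    0.   70.5] ([16.613, 16.699, -2.707], [0.0, 0.0, -92.67])
[ 0.5275 -0.027   0.1932] [180.    0.   70.5] ([16.613, 16.699, 1.127], [0.0, 0.0, -92.67])
```

```bash
sed -i 's/y=-n if 0 else n/y=-n/' h.py
python3 -m crank '[{"xyz":[0,0,-2.7],"delta_rot":[0,0,0],"claw":0},{"xyz":[0,0,-2.7],"delta_rot":[0,0,0],"claw":0},{"xyz":[1.5,1.5,-2.7],"delta_rot":[0,0,8],"claw":0},{"xyz":[3,3,-2.7],"delta_rot":[0,0,16],"claw":0},{"xyz":[4.5,4.5,-2.7],"delta_rot":[0,0,24],"claw":0},{"xyz":[6,6,-2.7],"delta_rot":[0,0,32],"claw":0},{"xyz":[7.5,7.5,-2.7],"delta_rot":[0,0,40],"claw":0},{"xyz":[9,9,-2.7],"delta_rot":[0,0,48],"claw":0},{"xyz":[10.5,10.5,-2.7],"delta_rot":[0,0,56],"claw":0},{"xyz":[12,12,-2.7],"delta_rot":[0,0,64],"claw":0},{"xyz":[13.5,13.5,-2.7],"delta_rot":[0,0,72],"claw":0},{"xyz":[15,15,-2.7],"delta_rot":[0,0,80],"claw":0},{"xyz":[16.1,16.2,-2.7],"delta_rot":[0,0,86],"claw":0},{"xyz":[16.613,16.699,-2.707],"delta_rot":[0,0,87.33],"claw":0},{"xyz":[16.613,16.699,-2.707],"delta_rot":[0,0,87.33],"claw":0},{"xyz":[16.613,16.699,-2.707],"delta_rot":[0,0,87.33],"claw":0}]' 30
python3 - <<'E'
from h import *
print(delta(pose(0,.192)),r.get_state()["joints"])
s=Cam("side"); t=Cam("top")
np.savez("ref0.npz",s=s.img,t=t.img)
a=cv2.resize(s.img[110:250,190:320],None,fx=4,fy=4,interpolation=cv2.INTER_CUBIC)
b=cv2.resize(t.img[150:230,225:325],None,fx=2.6,fy=4,interpolation=cv2.INTER_CUBIC); b=cv2.copyMakeBorder(b,0,560-b.shape[0],0,0,0)
cv2.imwrite("pics/a1.png",np.hstack([a,b]))
print(s.px(A),t.px(A), s.px(A+.0*n+hh*.098),s.px(A-hh*.098))
E
```

```text
time_s: 2.3
tcp_pos: [0.527, -0.0265, 0.3077]
eef_rot: [180.0, 0.0, -109.5]
contact_force: [-0.9, -0.2, -0.2]
gripper_width: 0.0873
gripper_force: 0.0
([0.009, -0.022, -0.016], [0.01, 0.01, 0.02]) [ 1.84242832e+01  4.00679163e+00 -1.01174128e+01 -1.29430528e-02
 -7.58796303e+01 -3.78988022e+01]
[[251.85903896 185.09936016]] [[267.93312375 188.36029733]] [[238.53440738 201.04428488]] [[263.63084451 171.01262521]]
```

View pics/a1.png

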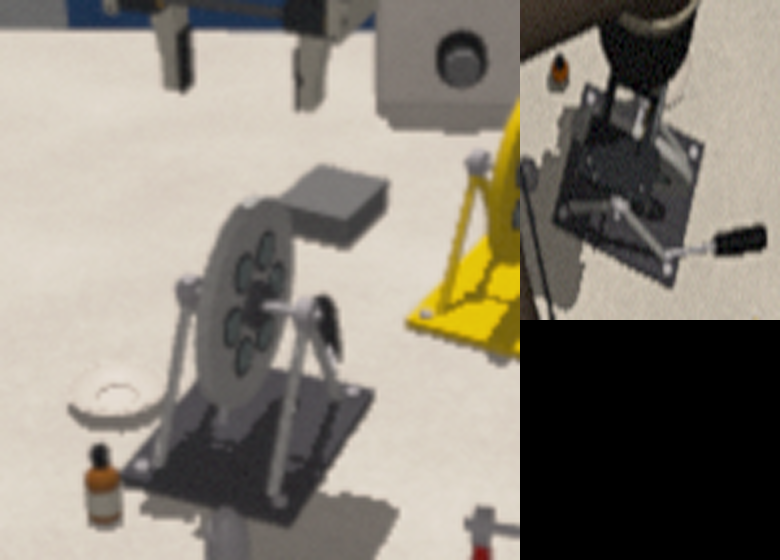

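The grey stand is the right one. The pin is now at crop (222,420), which is side (245.5,215), so the wheel rolled a little after the start. The gripper hangs squarely above it.

```bash
cat >> h.py <<'E'
def unwrap(c,off=0.,rr=np.arange(40,106)*.001):
    th=np.radians(np.arange(-180,180,1.)); u=np.cos(th)[:,None]*[0,0,1]+np.sin(th)[:,None]*hh
    P=(A+off*n)+rr[:,None,None]*u[None]; q=c.px(P.reshape(-1,3)).reshape(len(rr),len(th),2).astype(np.float32)
    return cv2.remap(c.img,q[...,0],q[...,1],cv2.INTER_LINEAR)
def ang(c,p):
    P=c.on(p,n=n,P0=A); d=P-A; return np.degrees(np.arctan2(d@hh,d[2])),np.linalg.norm(d)
E
python3 - <<'E'
from h import *
c=Cam("side")
for p in [(245.5,213.7),(245.5,217),(249.5,213)]: print(ang(c,p))
z0=np.load("ref0.npz"); 
old=cv2.imread("pics/side0.png")
from types import SimpleNamespace as N
for nm,im in (("t0",old),("a",z0["s"]),("b",c.img)):
    c.img=im; U=unwrap(c); g=U[:, :].mean(2); ring=g[50:58].mean(0)  # r 90-97
    cv2.imwrite(f"pics/u_{nm}.png",U)
    print(nm,"ring",[int(v) for v in ring[::6]])
    f=unwrap(c,-.006)[0:6].mean(2).mean(0); k=np.exp(-1j*6*np.radians(np.arange(-180,180))); ph=np.angle((f-f.mean())@k)/6
    print("filter phase (dark at)",np.degrees(-ph+0)%60, "amp",abs((f-f.mean())@k))
ims=[cv2.resize(cv2.imread(f"pics/u_{k}.png"),(720,190)) for k in("t0","a","b")]
cv2.imwrite("pics/uw.png",np.vstack(ims))
E
```

```text
(np.float64(143.76854372449185), np.float64(0.09210246986210377))
(np.float64(147.30933358144867), np.float64(0.10262744040150681))
(np.float64(164.836002156798), np.float64(0.09436207812341572))
t0 ring [86, 82, 84, 86, 102, 151, 149, 151, 144, 122, 151, 141, 150, 149, 157, 159, 121, 80, 79, 76, 100, 123, 167, 203, 208, 208, 208, 209, 208, 206, 202, 196, 193, 190, 187, 183, 174, 164, 158, 143, 134, 124, 119, 118, 112, 117, 111, 96, 87, 84, 68, 51, 65, 79, 80, 80, 80, 80, 82, 90]
filter phase (dark at) 59.110030255132365 amp 371.935642036609
a ring [82, 83, 83, 85, 107, 153, 149, 149, 149, 120, 150, 143, 150, 147, 155, 158, 125, 78, 76, 79, 100, 120, 166, 201, 206, 206, 207, 207, 206, 202, 196, 171, 134, 125, 114, 115, 116, 115, 113, 105, 107, 106, 111, 110, 115, 115, 115, 93, 87, 82, 67, 50, 65, 90, 97, 87, 81, 79, 80, 81]
filter phase (dark at) 58.24307672358649 amp 612.2739110869098
b ring [82, 83, 81, 84, 107, 152, 150, 150, 150, 121, 150, 144, 151, 147, 156, 157, 125, 77, 76, 77, 99, 122, 166, 201, 207, 207, 207, 207, 206, 202, 197, 185, 134, 125, 114, 112, 117, 115, 112, 105, 107, 107, 112, 111, 115, 115, 115, 94, 87, 82, 65, 49, 65, 89, 98, 87, 80, 80, 80, 80]
filter phase (dark at) 58.573309928954096 amp 626.2154119273231
```

View pics/uw.png

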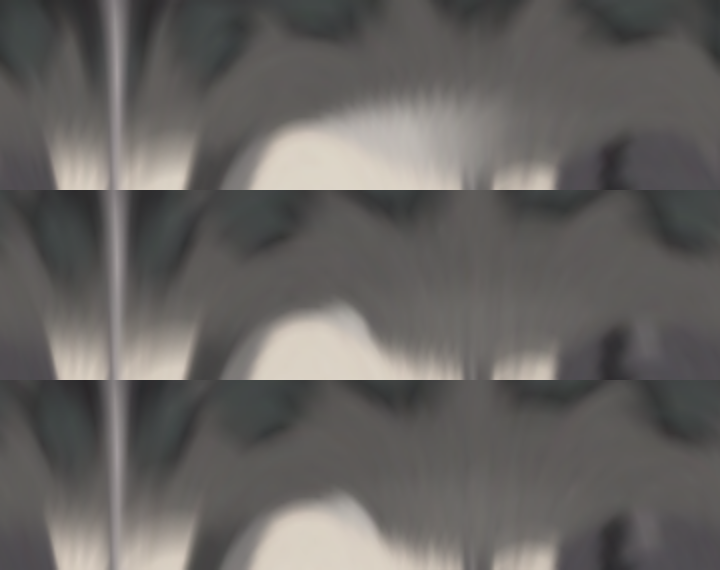

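The pin moved from about 165° at the start to about 143° now, and it is at rest. So the wheel rolled with decreasing angle and stopped: this is one drag stop. I will save it, then turn the wheel on in the same direction to get past the other stop.

Run:
```python
from h import *
print(delta(pose(40,.16)), delta(pose(20,.18)), delta(pose(30,.17)),delta(pose(10,.19)))
f=pose(40,.16); print("plunge",delta(pose(40),f))
```

```text
([-2.996, -0.032, 2.161], [-0.05, 40.02, 0.09]) ([-1.809, -0.03, 0.717], [-0.03, 20.02, 0.1]) ([-2.491, -0.031, 1.402], [-0.04, 30.02, 0.1]) ([-0.963, -0.029, 0.146], [-0.02, 10.02, 0.1])
plunge ([0.0, 0.0, 2.767], [0.0, 0.0, 0.0])
```

```bash
python3 -m crank '[{"xyz":[-0.96,-0.03,0.15],"delta_rot":[0,10,0],"claw":0},{"xyz":[-1.81,-0.03,0.72],"delta_rot":[0,20,0],"claw":0},{"xyz":[-2.49,-0.03,1.4],"delta_rot":[0,30,0],"claw":0},{"xyz":[-3,-0.03,2.16],"delta_rot":[0,40,0],"claw":0},{"xyz":[-3,-0.03,2.16],"delta_rot":[0,40,0],"claw":0},{"xyz":[-3,-0.03,2.16],"delta_rot":[0,40,0],"claw":0}]'
python3 - <<'E'
from h import *
print(delta(pose(40)),r.get_state()["joints"])
E
```

```text
time_s: 3.2
tcp_pos: [0.5582, 0.0587, 0.2427]
eef_rot: [180.0, -40.0, -109.4]
contact_force: [-0.3, -0.1, 1.5]
gripper_width: 0.0877
gripper_force: 0.0
([0.017, 0.015, 2.76], [-0.06, 0.0, 0.1]) [ 39.19368148  25.46732417  -9.03168697  19.56539437 -91.04681249
 -64.53570738]
```

```bash
python3 -m crank '[{"xyz":[0,0,1.4],"delta_rot":[0,0,0],"claw":0},{"xyz":[0.02,0.015,2.76],"delta_rot":[0,0,0],"claw":0},{"xyz":[0.02,0.015,2.76],"delta_rot":[0,0,0],"claw":0.5},{"xyz":[0.02,0.015,2.76],"delta_rot":[0,0,0],"claw":1},{"xyz":[0.02,0.015,2.76],"delta_rot":[0,0,0],"claw":1},{"xyz":[0.02,0.015,2.76],"delta_rot":[0,0,0],"claw":1},{"xyz":[0.02,0.015,2.76],"delta_rot":[0,0,0],"claw":1},{"xyz":[0.02,0.015,2.76],"delta_rot":[0,0,0],"claw":1}]' 25
python3 - <<'E'
from h import *
print(delta(pose(40)));f=pose(40)
for t in range(30,-50,-10): print(t,delta(pose(t),f))
E
```

```text
time_s: 4.2
tcp_pos: [0.5398, 0.0074, 0.1798]
eef_rot: [180.0, -40.0, -109.5]
contact_force: [0.3, 0.5, 0.5]
gripper_width: 0.0331
gripper_force: 0.0
([-0.027, 0.005, -0.011], [-0.01, -0.01, 0.02])
30 ([0.337, 0.0, 0.029], [0.0, -10.0, -0.0])
20 ([0.664, -0.0, 0.117], [0.0, -20.0, -0.0])
10 ([0.97, -0.0, 0.26], [0.0, -30.0, -0.0])
0 ([1.247, -0.0, 0.454], [0.0, -40.0, -0.0])
-10 ([1.486, -0.0, 0.693], [0.0, -50.0, -0.0])
-20 ([1.68, -0.0, 0.97], [0.0, -60.0, -0.0])
-30 ([1.823, -0.0, 1.276], [-0.0, -70.0, -0.0])
-40 ([1.911, -0.0, 1.603], [0.0, -80.0, 0.0])
```

Fingers are still closing, so I wait and read the grip.

```bash
python3 -m crank '[{"xyz":[0,0,0],"delta_rot":[0,0,0],"claw":1},{"xyz":[0,0,0],"delta_rot":[0,0,0],"claw":1},{"xyz":[0,0,0],"delta_rot":[0,0,0],"claw":1},{"xyz":[0,0,0],"delta_rot":[0,0,0],"claw":1}]' 25
```

```text
time_s: 4.7
tcp_pos: [0.5401, 0.0071, 0.1799]
eef_rot: [-180.0, -40.0, -109.5]
contact_force: [2.2, -3.4, -2.0]
gripper_width: 0.0117
gripper_force: 25.0
```

```bash
python3 -m crank '[{"xyz":[0.17,0,0.01],"delta_rot":[0,-5,0],"claw":1},{"xyz":[0.34,0,0.03],"delta_rot":[0,-10,0],"claw":1},{"xyz":[0.66,0,0.12],"delta_rot":[0,-20,0],"claw":1},{"xyz":[0.97,0,0.26],"delta_rot":[0,-30,0],"claw":1},{"xyz":[1.25,0,0.45],"delta_rot":[0,-40,0],"claw":1},{"xyz":[1.49,0,0.69],"delta_rot":[0,-50,0],"claw":1},{"xyz":[1.68,0,0.97],"delta_rot":[0,-60,0],"claw":1},{"xyz":[1.82,0,1.28],"delta_rot":[0,-70,0],"claw":1},{"xyz":[1.91,0,1.6],"delta_rot":[0,-80,0],"claw":1},{"xyz":[1.91,0,1.6],"delta_rot":[0,-80,0],"claw":1},{"xyz":[1.91,0,1.6],"delta_rot":[0,-80,0],"claw":1}]'
python3 - <<'E'
from h import *
print(delta(pose(-40)),r.get_state()["joints"])
s=Cam("side");np.savez("ref1.npz",s=s.img)
U=unwrap(s)
g=U[50:58].mean(2).mean(0); d=g-None if 0 else g
ref=np.load("ref0.npz")["s"]; s.img=ref; g0=unwrap(s)[50:58].mean(2).mean(0)
print([(int(a),int(v)) for a,v in zip(range(-180,180,4),(g-g0)[::4]) if abs(v)>6])
E
```

```text
time_s: 6.08
tcp_pos: [0.5148, -0.0634, 0.1779]
eef_rot: [179.8, 40.1, -109.9]
contact_force: [6.2, 3.3, -12.1]
gripper_width: 0.0119
gripper_force: 25.0
([-0.065, 0.008, -0.018], [-0.0, 0.11, -0.3]) [-18.54235468  13.55621372 -11.72299345 -43.15703737 -70.34260967
  15.95642218]
[(-180, -20), (-176, -16), (-172, -15), (-168, -14), (-164, -11), (-160, -11), (-144, 6), (-140, 6), (-132, 6), (-120, -8), (-80, 16), (-76, 26), (-72, 30), (-68, 33), (-64, 31), (-60, 13), (-56, -13), (-52, -41), (-48, -77), (-44, -66), (-40, -37), (-36, -73), (-32, -121), (-28, -160), (-24, -166), (-20, -140), (-16, -115), (-12, -97), (-8, -89), (-4, -87), (0, -75), (4, -31), (12, 23), (16, 63), (20, 75), (24, 83), (28, 80), (32, 73), (36, 67), (40, 60), (44, 51), (48, 48), (52, 45), (56, 36), (60, 31), (64, 39), (72, 7), (80, 8), (108, -7), (112, -12), (116, -14), (132, -17), (136, -34), (140, -48), (144, -50), (148, -44), (152, -34), (156, -32), (160, -31), (164, -30), (168, -29), (172, -30), (176, -23)]
```

```bash
python3 -m crank '[{"xyz":[0,0,0],"delta_rot":[0,0,0],"claw":0.65},{"xyz":[0,0,0],"delta_rot":[0,0,0],"claw":0.65},{"xyz":[0,0,0],"delta_rot":[0,0,0],"claw":0.65},{"xyz":[0,0,0],"delta_rot":[0,0,0],"claw":0.65}]'
cat >> h.py <<'E'
def show(names,out,box=(130,235,205,300),f=4):
    y0,y1,x0,x1=box
    cv2.imwrite(out,np.hstack([cv2.resize(np.load(k+".npz")["s"][y0:y1,x0:x1],None,fx=f,fy=f,interpolation=cv2.INTER_CUBIC) for k in names]))
E
python3 - <<'E'
from h import *
p=None
for i in range(5):
    s=Cam("side"); 
    if p is not None: print(np.abs(s.img[140:225,225:275].astype(int)-p).mean().round(2),end=" ")
    p=s.img[140:225,225:275].astype(int)
np.savez("ref2.npz",s=s.img)
a=np.load("ref1.npz")["s"][140:225,225:275].astype(int); print("vs gripped",np.abs(a-p).mean(),r.get_state()["time_s"])
show(["ref1","ref2"],"pics/v2.png")
E
```

```text
time_s: 6.62
tcp_pos: [0.5148, -0.0632, 0.1803]
eef_rot: [-180.0, 40.0, -109.5]
contact_force: [0.5, -0.9, 0.5]
gripper_width: 0.0306
gripper_force: 0.0
1.38 1.39 1.39 1.38 vs gripped 7.847921568627451 6.875
```

View pics/v2.png

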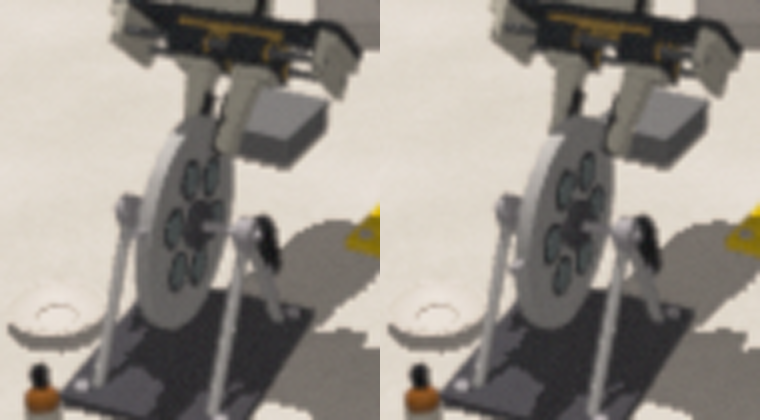

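In the right half (released), the pin shows at the left rim at crop (137,262), side (239.3,195.5). It is not there in the gripped picture, so the wheel rolled back and stopped: this is the second stop. Next I measure the pin's pixel in both stops.

Run:
```python
from h import *
s=Cam("side"); L=lambda k:np.load(k+".npz")["s"].astype(int).mean(2)
g0,g1,g2=L("ref0"),L("ref1"),L("ref2")
def sub(M,y,x): print(M[y[0]:y[1],x[0]:x[1]].round().astype(int),"rows",y,"cols",x)
for th in (63,80,100,120,143): print(th,s.px(A+.085*(np.cos(np.radians(th))*np.array([0,0,1])+np.sin(np.radians(th))*hh)).round(1),s.px(A+.098*(np.cos(np.radians(th))*np.array([0,0,1])+np.sin(np.radians(th))*hh)).round(1))
sub(g2-g1,(168,204),(233,247)); sub(g0-g1,(206,220),(238,256))
```

```text
63 [[241.2 186.2]] [[239.4 186.4]]
80 [[240.4 194.4]] [[238.5 195.9]]
100 [[240.8 202.7]] [[239.  205.6]]
120 [[242.6 208.6]] [[241.1 212.3]]
143 [[245.9 211.5]] [[244.9 215.5]]
[[ -1  -3   0   2   1   0   1   0   0  -2   1   1   0  -2]
 [ -2   1   1   0  -1  -2  -1  -1   0  -2   1   2   1  -2]
 [  0   0  -1   1   0   0   0  -1   1   0   0  -1  -2  -3]
 [  1   0   2  -1  -1   0   0   1  -1  -1   0  -3  -2  -5]
 [  1   0  -1   0  -2   0  -1  -1  -1   0  -1  -1  -1  -2]
 [  0  -1   0  -1   0  -1  -1  -1   0  -4  -1  -1  -1   3]
 [  0   0   1   0  -1   0   1  -1  -2   0   3   1   3   6]
 [  0  -1   0  -1  -1   1   1  -2   2   5   3   5  11  -1]
 [  2   0  -1   0   0   0  -1   0  -2   4   3   5   3   2]
 [  0   1  -1  -2   2   1   1  -2  -5   0   4   4   2  -1]
 [ -1   1   0   1   1  -1  -1   1   2   5   1  -1  -2  -1]
 [  0   1   0   1  -1   0   0   1   4   1  -2  -1  -1   2]
 [ -2  -1   2  -1   0   1  -2   2   2   0  -3  -2   3  -1]
 [  0  -1  -3  -1   0   0   0   1   0  -1  -3  -1   0   1]
 [ -1   0  -3   0   2   1   0   1  -1  -1  -2  -3   1   1]
 [  1  -3   1   0   1   1   1  -1  -2
[... 1617 characters left out ...]
28  22  18   2  -5   1   5   6   0   0   4  17  32  30  33  31  35]
 [ 24  15   4   0  -2   4  21  43  39  20  15  20  30  34  33  33  32  27]
 [ -2  -1  -3   2   1   4  28  53  51  35  33  36  30  32  33  35  29  20]
 [ -5  -4  -2  -3   2  18  38  53  46  33  34  33  30  33  31  30  23   3]
 [ -3   3  -2  -3   8  31  41  52  48  35  33  35  36  34  32  23   3  -5]
 [  7  17  -1  -1   6  24  37  40  39  34  33  37  34  33  26   5  -2   0]
 [ 11   5  -6   2   4  20  29  35  34  32  33  35  33  34  19   1  -1   2]
 [  0   0  -1   2   5  23  31  35  34  30  33  34  30  25   7   0  -2  -4]
 [ -1  -1   1   1   1  11  26  30  28  22  26  33  24   8  -2  -8  -1  -2]] rows (206, 220) cols (238, 256)
```

Both stops are now measured. Stop 1 has the pin at about 144–148° and stop 2 at about 82.5°. The half-gap is about 32°, inside the stated 20–47°, so heavy side down puts the pin at about 114°. I regrip here and turn by +31.5°.

```bash
python3 - <<'E'
from h import *
f=pose(-40)
for t in (-36,-30,-24,-18,-12,-8.5): print(t,delta(pose(t),f))
E
python3 -m crank '[{"xyz":[0,0,0],"delta_rot":[0,0,0],"claw":1},{"xyz":[0,0,0],"delta_rot":[0,0,0],"claw":1},{"xyz":[0,0,0],"delta_rot":[0,0,0],"claw":1},{"xyz":[0,0,0],"delta_rot":[0,0,0],"claw":1},{"xyz":[0,0,0],"delta_rot":[0,0,0],"claw":1},{"xyz":[0,0,0],"delta_rot":[0,0,0],"claw":1}]' 30
```

```text
-36 ([-0.135, 0.0, 0.005], [-0.0, 4.0, 0.0])
-30 ([-0.337, -0.0, 0.029], [-0.0, 10.0, -0.0])
-24 ([-0.535, 0.0, 0.075], [-0.0, 16.0, 0.0])
-18 ([-0.727, 0.0, 0.141], [-0.0, 22.0, 0.0])
-12 ([-0.911, 0.0, 0.227], [-0.0, 28.0, 0.0])
-8.5 ([-1.014, 0.0, 0.286], [-0.0, 31.5, 0.0])
time_s: 7.68
tcp_pos: [0.515, -0.0633, 0.18]
eef_rot: [-180.0, 40.0, -109.5]
contact_force: [0.8, -0.9, -0.3]
gripper_width: 0.012
gripper_force: 30.0
```

```bash
python3 -m crank '[{"xyz":[-0.135,0,0],"delta_rot":[0,4,0],"claw":1},{"xyz":[-0.337,0,0.03],"delta_rot":[0,10,0],"claw":1},{"xyz":[-0.535,0,0.075],"delta_rot":[0,16,0],"claw":1},{"xyz":[-0.727,0,0.14],"delta_rot":[0,22,0],"claw":1},{"xyz":[-0.911,0,0.227],"delta_rot":[0,28,0],"claw":1},{"xyz":[-1.014,0,0.286],"delta_rot":[0,31.5,0],"claw":1},{"xyz":[-1.014,0,0.286],"delta_rot":[0,31.5,0],"claw":1},{"xyz":[-1.014,0,0.286],"delta_rot":[0,31.5,0],"claw":1}]'
python3 - <<'E'
from h import *
s=Cam("side");np.savez("ref3.npz",s=s.img)
L=lambda k:np.load(k+".npz")["s"].astype(int).mean(2)
for th in (105,114,123): print(th,s.px(A+.0915*(np.cos(np.radians(th))*np.array([0,0,1])+np.sin(np.radians(th))*hh)).round(1))
print((L("ref3")-L("ref2"))[194:218,233:250].round().astype(int))
show(["ref2","ref3"],"pics/v3.png",(180,225,225,262),10)
E
```

```text
time_s: 8.68
tcp_pos: [0.5247, -0.0362, 0.1944]
eef_rot: [-179.9, 8.5, -109.4]
contact_force: [-2.5, -0.9, 8.8]
gripper_width: 0.012
gripper_force: 30.0
105 [[240.2 206. ]]
114 [[241.1 208.9]]
123 [[242.2 211.1]]
[[ -9 -29 -22  -8  -4  -4 -15 -16  -4  -3  -2  -1   5  38   9   5   5]
 [-18 -28 -19   2   6   3 -46 -43  -4   1  -4  -3   2  28   6   8  -2]
 [-20 -29 -16  11  33  11 -39 -26  -1   0  -2  -2   2   0 -22 -15   4]
 [-22 -29 -13  15  60  51  -3  -4  -2  -4  -1  -4  -5 -20 -37 -17   6]
 [-24 -24  -7   8  33  35   2  -2  -6  -1  -3  -4 -12 -22 -34  -5  15]
 [-28 -26  -9  -6   3  13  -2  -4  -3  -4  -3  -5  -8 -24 -34  -2  11]
 [-28 -22  -4  -5  -3   2  -5  -3  -2  -4  -3  -3  -8 -21 -35  -7   2]
 [-28 -17  -5  -4   0  11   1  -2  -1  -3  -1  -2  -5 -12 -35  -4  11]
 [-28 -17  -5  -4  -3  -5  -4  -2  -6  -3  -1  -4  -6  -7 -10  17  36]
 [-25 -10  -4  -5  -4  -4  -4  -3  -2  -4  -4  -6  -2  -2  -3  14  36]
 [-26 -10  -5  -4  -4  -4  -2  -4  -5  -4  -3  -3  -3  -2  -1   1   7]
 [-21 -10  -2  -6  -4  -4  -1  -5  -5  -2  -4  -4  -3  -3  -4  -4  -4]
 [-20  -6  -5  -5  -5  -5  -3  -1  -3   0  -1  -4   0  -6  -3  -3  -5]
 [-17  -6  -7  -7  -5  -2   8  12   4  -1  -5  -5  -4  -6  -5  -2  -3]
 [-16  -4  -5  -1   0  11  28  21   4   2  -5  -2  -2  -5  -4  -1  -2]
 [-12  -4  -3   0   3  31  41  42  24   2  -5  -2  -3  -3  -4  -3  -5]
 [-11  -3  -4  -3   4  35  58  50  38   7  -1  -4  -3  -4  -4  -4  -2]
 [ -8  -2  -2  -9   5  23  30  29  27   6  -1  -1   2   0   4   1   7]
 [ -7  -2  -8 -26 -14  -7 -11 -18  -1  -2   2  16  26  26  22  19  29]
 [ -6  -5 -15 -31 -36 -35 -34 -27  -5  -2  12  34  31  33  34  33  33]
 [ -5 -13 -38 -33 -36 -37 -41 -27  -2  -1   9  30  26  29  35  37  34]
 [-15 -32 -36 -36 -38 -37 -31  -7   0  -2   0   0   2  14  28  27  27]
 [-24 -38 -41 -37 -38 -30 -23  -4  -3   0   2  -2  -1   2   4   2   0]
 [-31 -41 -35 -35 -28  -9  -8   0   1  -3   1  -2   0  -1  -1  -3  -4]]
```

View pics/v3.png

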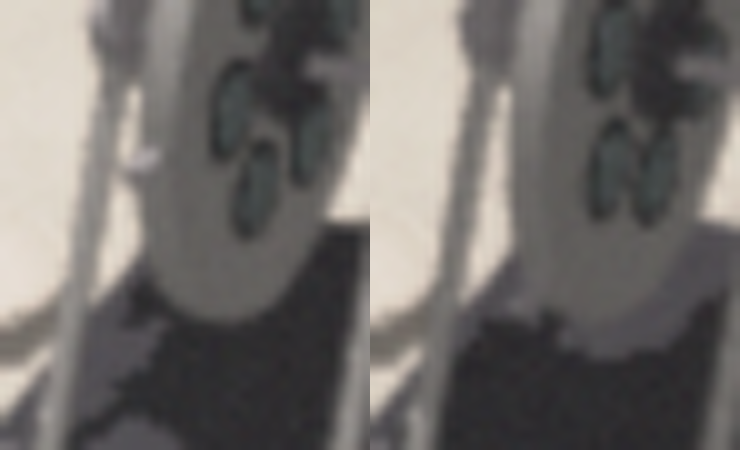

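The right half shows the wheel gripped and turned. The difference peak at about (239.7,209.8) matches the pin at about 114°, where heavy side down should put it, with no noticeable slip. The grip holds at 30 N, so I hand in.

```bash
python3 -c "
from plant import r,job
s=r.get_state();print(s['gripper_force'],s['contact_force'],s['time_s']);print(job.close_job())"
```

```text
30.00095397233963 [-2.37425696 -0.66504192  7.88828096] 8.725
the job is handed in; nothing more can be done
None
```

I found the wheel's two drag stops, turned it to the midpoint between them (index pin about 114° from the top) so the heavy side should be straight down to within a few degrees, and handed the job in at 8.7 s still gripping the rim at 30 N; the judge gave no result.

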